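Show a filter cartridge to the inspection camera

TASK

Swing the lid of the parts case fully open so that it rests back on its stop, then take the cream filter cartridge out of the case and present it to the small inspection camera: still and in the air, centred on the lens axis, its foot (closed lower end) facing squarely into the lens, with the foot about 100 mm from the glass. Finish while holding it there: do not put it down or let go. Leave the blue cap standing in the case, leave the other things on the bench alone, and do not touch the camera.

Things in the scene. Friction and masses are not known exactly. Their poses are not given: they have to be found in the camera images.
- case: Grey parts case fixed to the bench, 150 (x) x 270 (y) x 92 mm high, walls and floor 5 mm. Origin: centre of its underside. Front faces its -x (to the robot); hinge along the top of its +x side. A 4 mm divider at y = 0, 25 mm high, makes two compartments (+y, -y): the cartridge stands in one, the blue cap in the other, either way round, each about 60 mm from the divider.
- case_lid (a joint): Hinge of the blue flat lid (150 x 270 x 8 mm, 0.22 kg, free-moving): 0 = shut (the start), grows as it opens upward and away from the robot, 1.82 rad = resting on its stop, leaning back 14 degrees past upright. It falls shut if let go below about 1.6 and falls back onto its stop above that.
- case_lid_grip (a point): Centre of the black roll grip on the lid's front: bar 16 mm thick, 40 mm long, along the case's y, on a neck 26 mm wide, 28 mm ahead of the lid's edge; 96 mm above the bench when shut. Its flat ends (40 mm apart) can be pinched from above, nothing beside or below them; it can turn between the fingers as the lid swings. It moves on an arc of radius 178 mm about the hinge.
- case_lid_hinge (a point): Point on the lid's hinge axis, mid-length, 92.5 mm above the bench (lid underside); the axis runs along the case's y.
- cartridge: Cream filter cartridge with a black O-ring near its open top, round, 41 mm across the body (45 at the O-ring), 72 mm tall, 45 g, standing loose and upright in one compartment of the case. Origin: centre of its foot (the closed, narrower lower end); its z axis points from foot to open mouth.
- cartridge_mouth (a point): Centre of the cartridge's open mouth, 72 mm along its z from the foot.
- blue_cap: Blue moulded cap, round, 55 mm across, 56 mm tall, standing loose in the other compartment. Origin: centre of its underside. To be left standing there.
- camera: Inspection camera on its stand, fixed to the bench: dark base plate 110 x 90 x 10 mm, two cheeks, a white tilted housing about 97 mm tall in all. Origin on the bench (z = 0), 10 mm toward its front from the base plate's centre. It faces its own -x. Not to be touched.
- camera_head: Tilted white camera housing (50 x 60 x 45 mm, with a black ring light and a dark lens barrel) on that stand. Origin: centre of the lens glass, 88 mm above the bench, 18 mm ahead (-x) of the stand's origin. Its z axis is the lens axis, out of the glass: it points up and toward the stand's front, 35 degrees off vertical.
- view_point (a point): The point on the lens axis 100 mm out from the glass, where the centre of the cartridge's foot belongs. It marks nothing visible.
- oring_tin: Grey open tin of O-rings, 68 mm across, 22 mm high, loose bystander. Origin: centre of underside.
- marker: Red felt marker lying on the bench, 131 x 20 x 21 mm, long along its x, loose bystander. Origin: centre of underside.
- tape_measure: Yellow pocket tape measure, 41 x 80 x 65 mm high, loose bystander. Origin: centre of underside.

How it is judged (in metres and radians):
On the way, in this order (a step that is already met when the one before it is completed fails the run):
1. the case lid is open and rests on its stop (value of joint case_lid above 1.77 rad and contact force between each of the arm, the fingers and case_lid below 0.2 N), for 0.3 s.
2. the cartridge is gripped and lifted clear of the case (height (world z) of cartridge above 0.11 m and contact force between the fingers and cartridge above 1 N), for 0.2 s.
At the end, for the whole second after the job is handed in: Held still by the fingers alone: foot within 18 mm of the lens axis (head x and y), 78-122 mm from the glass, cartridge axis within 0.21 rad of the lens axis, foot toward the lens; lid over 1.75 rad; cap upright; cap, tin, marker, tape measure within 30 mm of their starts (value of joint case_lid above 1.75 rad and x of cartridge in the frame of camera_head between -0.018 and 0.018 m and y of cartridge in the frame of camera_head between -0.018 and 0.018 m and z of cartridge in the frame of camera_head between 0.078 and 0.122 m and z of cartridge_mouth in the frame of camera_head above 0.13 m and angle between the z axis of cartridge and the z axis of camera_head, either way round below 0.21 rad and contact force between the fingers and cartridge above 1 N and linear speed of cartridge below 0.02 m/s and contact force between cartridge and camera below 0.1 N and contact force between cartridge and case below 0.1 N and angle between blue_cap's own z axis and vertical below 0.2 rad and distance of each of blue_cap, oring_tin, marker, tape_measure from where it was at the start of the episode below 0.03 m); the arm keeps its last pose, push and grip.
It fails at once if the camera is touched with more than 3 N (contact force between any of the arm, the fingers, cartridge and camera above 3 N).
It fails at once if the blue cap is tipped over or moved by more than 30 mm (distance of blue_cap from where it was at the start of the episode above 0.03 m or angle between blue_cap's own z axis and vertical above 0.5 rad).
It fails at once if the tin, the marker or the tape measure is moved by more than 30 mm (distance of any of oring_tin, marker, tape_measure from where it was at the start of the episode above 0.03 m).
It also fails if it takes over 48 s, if anything falls off the work surface, if the arm or the gripper's body presses on something with over 40 N, if the wrist force passes 120 N, or if a joint passes its speed limit or range.

ROBOT

A 6-joint arm with a two-finger parallel gripper is mounted at the origin on the work surface; the furniture and walls round the work are solid. World frame = base frame: x ahead of the robot, y to its left, z up, the work surface at z = 0. Lengths are in m, angles in degrees, forces in N, time in s.
With the tool pointing down it reaches from about 0.4 to 0.825 m from the base axis. Payload 7 kg.
Tool frame: the origin (TCP) lies between the finger pads; the fingertips stand 14 mm ahead of it and the grasp point (between the pads) lies 5 mm behind it (r.tips_ahead is the distance from the TCP to the fingertips, in m); z points along the fingers, y is the direction in which the jaws open and shut (so a half turn about z gives the same grasp; the last joint's range is limited). The gripper opens to 88 mm and grips with 3 to 60 N. Pads are 19 mm wide; open, the fingers measure 130 mm over their backs; the gripper's body (78 mm by 193 mm) begins 47 mm behind the grasp point.
Start: joints at [-53.451, 20.546, 0.682, 0, -70.136, -16.507], TCP at [0.231, -0.634, 0.241] pointing down, gripper open.
Joint ranges: [-176.03, 176.03], [-82.01, 121.73], [-58.28, 71.71], [-173.87, 95.51], [-174.79, -0.11], [-173.66, 173.66]. Speed limits (degrees/s): [136.94, 136.94, 172.46, 180, 180, 180].

INTERFACE

Orientations are given as [roll, pitch, yaw] about the fixed x, y, z axes, in that order (R = Rz(yaw) Ry(pitch) Rx(roll)).
In Python, from plant import r gives the robot as it stands.
- The arm moves only by the tool apply_moves, never from a script. Its arguments are lists of equal length, an entry for each row: "slide": the shift along the tool's x, y, z as a fraction of full scale, a list of three; "turn": the turn, a rotation vector about the tool's x, y, z as a fraction of full scale, a list of three; "jaw": the closure, from 0 (fully open) to 1 (shut). In form: {"slide": [[dx, dy, dz], ...], "turn": [[wx, wy, wz], ...], "jaw": [jaw, ...]}. A call has 1 to 8 rows; each row shifts and turns the commanded pose from where the row before left it, along the tool's axes as they then stand; what a row does not reach is not made up. Full scale, the value 1, is 0.1 m for a shift and 1.5 rad for a turn. A row lasts 1/10 s, in which the tool goes at most 50 mm and 8.59 degrees, less where a joint would pass 70% of its speed; a pose out of reach is approached as far as the arm can. A call with a number of a shift or a turn outside -1 to 1 is refused whole. A call with a gripper value outside its range is refused whole. The fingers move at their own pace and stop on an object; "newtons" is the grip in N (left out, the last holds). Time passes only in rows, so rows that do not move let the fingers close. It gives the time, the measured TCP pose, the force and the opening at its end, in the units of the state.
- r.get_state(): the state, without advancing time (a new reading comes with each control period).
- r.capture(name): name is "scene" or "top" or "wrist"; returns a dict with "pixels" (480x640x3 uint8, blue, green, red), "depth" (480x640 float32, m along the optical axis (not along the pixel's ray), 0 where there is no reading), "fx", "fy", "cx", "cy" (pixels), "rvec" (rotation vector, rad) and "tvec" (3), from world to camera coordinates, as OpenCV has them. Camera axes: x right, y down, z forward; pixel columns grow to the right and rows downward; lengths in m; the calibration is good to about 2 mm. A picture is of the moment at which its call begins.
- r.close_job(): hands the job in, once; it reports no verdict.
The state is a dict: "time_s": time; "joints": joint angles; "qd": joint speeds; "joint_torque": joint torques, N m; "tcp_pos": TCP position; "eef_rot": TCP orientation; "contact_force": force on the tool from outside, world axes, zero at the start; "moment": the same for the moment, N m; "gripper_width": finger opening in m.
Only numpy, scipy, OpenCV 4.12 (cv2) and the standard library are available. Lean on these libraries where they do the work, as an engineer would, in place of code of your own. Each camera call takes 0.05 s, during which the arm holds its last target.

## Working session

There is one attempt and no reset: what is moved stays moved. The work goes in short steps, Python scripts to look and compute and a tool call to move; the robot and the scene stay as the last step left them, time stands still between calls to the robot, and variables do not carry over. Pictures are saved under pics/ and viewed, and the job is handed in when it is done.

Besides the shell and the picture viewer there is one more tool, called after "Emit:" as name(argument=value, ...), one argument or row to a line, values as JSON. apply_moves: Moves the arm, as the interface text tells. Shift numbers are shares of 0.1 m and turn numbers shares of 1.5 rad, none past 1 either way. Its arguments: {"type":"object","properties":{"slide":{"type":"array"},"turn":{"type":"array"},"jaw":{"type":"array"},"newtons":{"type":"number"}},"required":["slide","turn","jaw"]}

```bash
ls; mkdir -p pics; python3 - <<'E'
from plant import r
import cv2,numpy as np
for n in ["scene","top","wrist"]:
    c=r.capture(n); cv2.imwrite(f"pics/{n}0.png",c["pixels"]); np.savez(f"pics/{n}0.npz",**c)
    R=cv2.Rodrigues(np.array(c["rvec"]))[0]; print(n,c["fx"],c["cx"],c["cy"],(-R.T@np.array(c["tvec"]).ravel()).round(3))
s=r.get_state()
print(s, r.tips_ahead)
E
```

```text
pics
scene 569.0797274647822 320.24205430492924 239.02023676092043 [-0.536  0.664  0.915]
top 498.6660800777074 321.0596715301217 241.78360581516517 [0.357 0.123 1.239]
wrist 393.08121872782476 315.67796146214346 235.10262083791253 [ 0.166 -0.657  0.383]
{'time_s': 0.15, 'joints': array([-5.34509926e+01,  2.05833573e+01,  6.46154528e-01, -1.37603126e-02,
       -7.01347916e+01, -1.65074823e+01]), 'qd': array([-0.05036027, -0.16067107,  0.1046817 ,  0.15537981, -0.02022673,
        0.05628063]), 'joint_torque': array([-3.30800627e-03, -5.83275104e+01,  2.93291348e+01,  7.00118735e+00,
        8.80956883e-03, -1.02956858e-04]), 'tcp_pos': array([ 0.23118745, -0.63381237,  0.2398279 ]), 'eef_rot': array([ 1.79927297e+02, -8.05423541e-03, -1.59963154e+02]), 'contact_force': array([1.00673606, 0.61786593, 0.4001896 ]), 'moment': array([0.01133892, 0.00250866, 0.00696526]), 'gripper_width': 0.08783339682304635} 0.014
```

View pics/scene0.png

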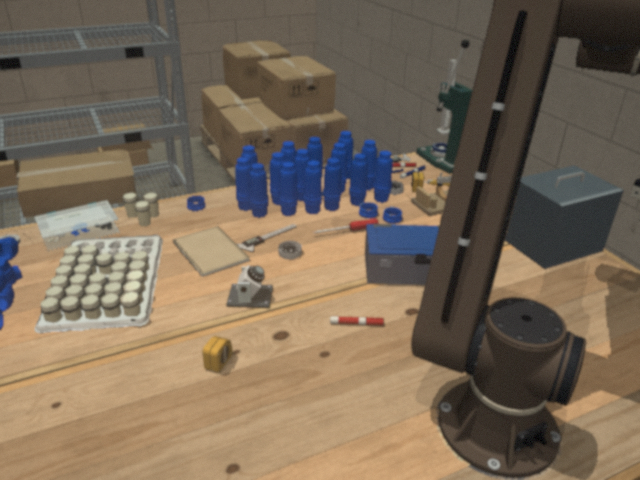

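View pics/top0.png

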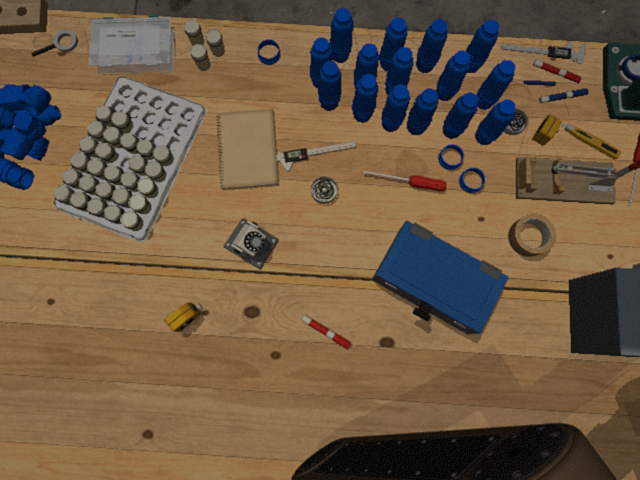

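The top view shows the lid centred near (440,278) with its grip at (422,312), the camera stand at (251,243), the tape at (183,317), the marker at (327,331) and the tin at (324,190). Next I'll measure these.

```bash
cat > h.py <<'E'
import cv2,numpy as np
def cloud(c):
    d=np.asarray(c["depth"]); v,u=np.mgrid[:480,:640]
    P=np.stack([(u-c["cx"])*d/c["fx"],(v-c["cy"])*d/c["fy"],d],-1)
    R=cv2.Rodrigues(np.array(c["rvec"],float))[0]
    W=(P-np.array(c["tvec"]).ravel())@R
    W[d==0]=np.nan
    return W
E
python3 - <<'E'
from h import *
import cv2
for n in ["top","scene"]:
    c=dict(np.load(f"pics/{n}0.npz")); W=cloud(c); px=c["pixels"]
    b,g,rr=[px[...,i].astype(int) for i in range(3)]
    X,Y,Z=W[...,0],W[...,1],W[...,2]
    blue=(b>rr+50)&(b>g+30)&(Z>0.085)&(Z<0.115)&(X>0.35)&(X<0.8)&(Y<0.1)&(Y>-.45)
    pts=W[blue]; print(n,blue.sum(),"lid z",np.median(pts[:,2]))
    rc=cv2.minAreaRect(pts[:,:2].astype(np.float32)); print(rc, cv2.boxPoints(rc).round(3).tolist())
    if n=="top":
        img=px[180:360,150:520]; cv2.imwrite("pics/crop.png",cv2.resize(img,None,fx=2.1,fy=2.1,interpolation=cv2.INTER_CUBIC))
        for (u,v) in [(422,312),(415,310),(428,316),(423,308),(420,316),(251,243),(256,241),(183,317),(327,331),(324,190),(430,230),(490,268)]: print((u,v),W[v,u].round(4))
        # camera points
        m=(np.hypot(X-X[243,251],Y-Y[243,251])<.09)&(Z>0.004)
        q=W[m]; print(len(q),q[:,2].max())
        for lo,hi in [(.005,.015),(.015,.05),(.05,.12)]:
            p=q[(q[:,2]>lo)&(q[:,2]<hi)]
            if len(p)>5: print(lo,len(p),cv2.minAreaRect(p[:,:2].astype(np.float32)),p.mean(0))
E
```

```text
top 6874 lid z 0.10119044950740913
((0.5320656895637512, -0.1491960883140564), (0.26758840680122375, 0.14743483066558838), 63.70589065551758) [[0.40700000524520874, -0.23600000143051147], [0.5389999747276306, -0.3019999861717224], [0.6570000052452087, -0.06199999898672104], [0.5249999761581421, 0.003000000026077032]]
(422, 312) [ 0.4448 -0.1048  0.1001]
(415, 310) [ 0.4476 -0.0874  0.1079]
(428, 316) [ 0.4365 -0.1179  0.1034]
(423, 308) [ 0.454  -0.1069  0.0999]
(420, 316) [ 0.4356 -0.1007  0.0992]
(251, 243) [0.5805 0.2985 0.0892]
(256, 241) [0.5867 0.2876 0.0862]
(183, 317) [0.3998 0.4447 0.0613]
(327, 331) [0.3906 0.1064 0.0206]
(324, 190) [0.7486 0.1363 0.0042]
(430, 230) [ 6.614e-01 -1.401e-01  5.000e-04]
(490, 268) [ 0.556  -0.2593  0.0998]
1579 0.09784704420192661
0.005 758 ((0.5892573595046997, 0.3005485534667969), (0.14931757748126984, 0.14702948927879333), 50.53982162475586) [0.58924541 0.30428453 0.00941313]
0.015 46 ((0.5943276882171631, 0.3117142915725708), (0.10104664415121078, 0.08184263855218887), 62.96998596191406) [0.58751582 0.3127937  0.02852941]
0.05 730 ((0.5947865843772888, 0.30577829480171204), (0.06847488880157471, 0.0846814513206482), 61.1428337097168) [0.5932597  0.30578236 0.07486782]
scene 1777 lid z 0.10051725555247669
((0.5455209612846375, -0.11607930809259415), (0.1935374140739441, 0.15346737205982208), 60.87316131591797) [[0.4309999942779541, -0.16300000250339508], [0.5649999976158142, -0.23800000548362732], [0.6600000262260437, -0.0689999982714653], [0.5260000228881836, 0.006000000052154064]]
```

View pics/crop.png

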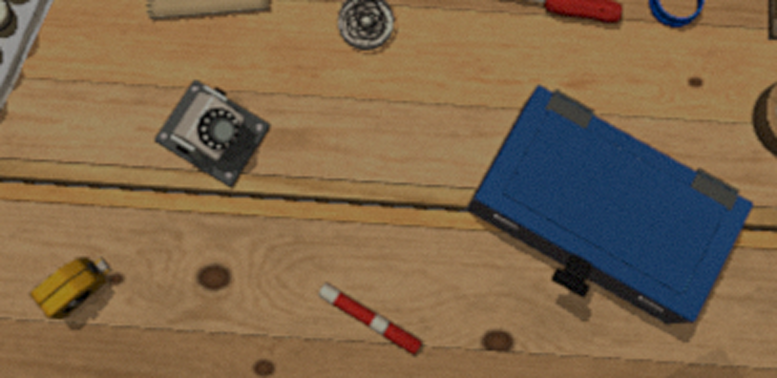

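```bash
python3 - <<'E'
from h import *
c=dict(np.load("pics/top0.npz")); W=cloud(c)
a=cv2.resize(c["pixels"][210:275,215:290],None,fx=8,fy=8,interpolation=cv2.INTER_CUBIC)
cv2.imwrite("pics/ca.png",a)
Z=W[...,2]
print((Z[216:272:2,222:284:2]*1000).round().astype(int))
c=dict(np.load("pics/scene0.npz"))
a=cv2.resize(c["pixels"][255:315,215:285],None,fx=8,fy=8,interpolation=cv2.INTER_CUBIC)
cv2.imwrite("pics/cb.png",a)
E
```

```text
[[                   1                   -3                   -1
                     3                    0                   -1
                     5                   -1                    0
                     0                   -2                    1
                    -4                   -2                    0
                    -2                    0                    0
                    -2                   -3                    0
                     3                   -3                    0
                    -4                    0                    0
                    -3                    1                   -3
                    -1]
 [                  -4                   -2                   -4
                    -2                   -3                    0
                     0                   -1                   -2
                    -5                    9                   11
                     3                    0                    1
                     1                   -3                    1
                     0              
[... 17132 characters left out ...]
      -42                  -36
                   -32                  -31                  -30
                   -29                  -22                  -24
                   -17                  -19                  -14
                   -10                  -13                   -7
                    -6                    1                   -1
                    -8                    0                    0
                    -1                   -2                    2
                    -3                   -2                   -1
                     0                    0                   -4
                    -4]]<stdin>:6: RuntimeWarning: invalid value encountered in cast
```

View pics/ca.png

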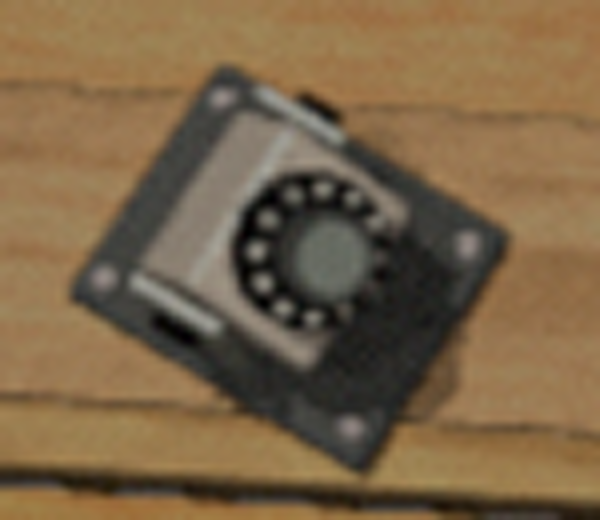

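View pics/cb.png

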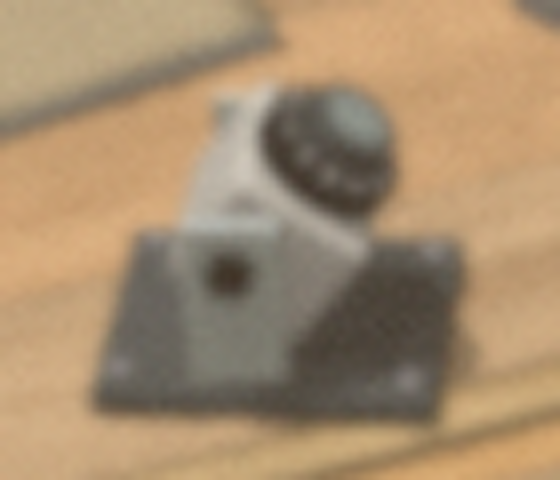

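View pics/wrist0.png

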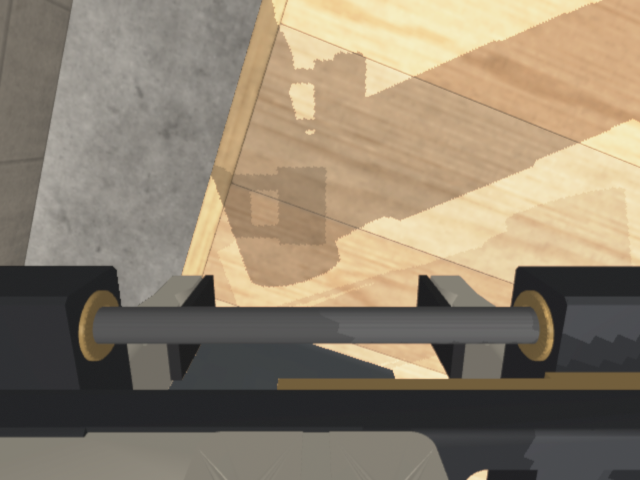

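In the top crop the plate corners are at about (222,65), (508,240), (365,470) and (72,297). The glass is at (332,258), and the front faces the lower right, toward the robot.

```bash
cat >> h.py <<'E'
def ray(c,u,v,z):
    R=cv2.Rodrigues(np.array(c["rvec"],float))[0]; t=np.array(c["tvec"]).ravel()
    o=-R.T@t; d=R.T@np.array([(u-c["cx"])/c["fx"],(v-c["cy"])/c["fy"],1])
    return o+d*(z-o[2])/d[2]
E
python3 - <<'E'
from h import *
c=dict(np.load("pics/top0.npz"))
co=np.array([(222,65),(508,240),(365,470),(72,297)]); sc=np.array([(222,97),(468,243),(352,428),(103,278)])
f=lambda p,z: ray(c,p[0]/8+215-.44,p[1]/8+210-.44,z)
C=np.array([f(p,.010) for p in co]);S=np.array([f(p,.010) for p in sc])
for Q in (C,S):
    print(Q.round(4).tolist(),"ctr",Q.mean(0).round(4))
    e1=Q[1]-Q[0];e2=Q[2]-Q[3];e3=Q[2]-Q[1];e4=Q[3]-Q[0]
    print([np.linalg.norm(e).round(4) for e in(e1,e2,e3,e4)],[np.degrees(np.arctan2(e[1],e[0])).round(2) for e in(e1,e2,e3,e4)])
g=f((332,258),.088); print("glass",g)
ctr=(C.mean(0)+S.mean(0))/2
for a in(-120,-121,-122): print(a,ctr[:2]+.028*np.array([np.cos(np.radians(a)),np.sin(np.radians(a))]))
c2=dict(np.load("pics/scene0.npz"))
print("scene glass",ray(c2,350/8+215-.44,120/8+255-.44,.088))
E
```

```text
[[0.6598, 0.3386, 0.01], [0.6092, 0.2434, 0.01], [0.5334, 0.2818, 0.01], [0.582, 0.3783, 0.01]] ctr [0.5961 0.3105 0.01  ]
[np.float64(0.1079), np.float64(0.1081), np.float64(0.0849), np.float64(0.0873)] [np.float64(-118.0), np.float64(-116.71), np.float64(153.15), np.float64(152.99)]
[[0.6494, 0.3376, 0.01], [0.6074, 0.2559, 0.01], [0.5463, 0.287, 0.01], [0.5887, 0.3692, 0.01]] ctr [0.5979 0.3124 0.01  ]
[np.float64(0.0919), np.float64(0.0925), np.float64(0.0685), np.float64(0.0685)] [np.float64(-117.2), np.float64(-117.25), np.float64(153.02), np.float64(152.5)]
glass [0.58440315 0.28701976 0.088     ]
-120 [0.5830246  0.28723493]
-121 [0.58260354 0.28748296]
-122 [0.58218686 0.2877383 ]
scene glass [0.58279842 0.28915024 0.088     ]
```

```bash
cat >> h.py <<'E'
from scipy.spatial.transform import Rotation as Ro, Slerp
def pose():
    from plant import r
    s=r.get_state(); return np.array(s["tcp_pos"]),Ro.from_euler("xyz",s["eef_rot"],degrees=True),s
def plan(p,Rm,wps,maxs=.4,maxt=.09,sd=2,td=3):
    """wps: list of (pos, Ro, n rows or None). prints rows, carrying rounding"""
    rows=[];S=[];T=[]
    for (tp,tR,n) in wps:
        tp=np.array(tp,float)
        if n is None:
            n=int(np.ceil(max(np.linalg.norm(tp-p)/.1/maxs, (Rm.inv()*tR).magnitude()/1.5/maxt,1)))
        for k in range(n):
            f=1/(n-k)
            d=Rm.inv().apply((tp-p)*f)/.1
            w=(Rm.inv()*tR).as_rotvec()*f/1.5
            d=d.round(sd)+0.; w=w.round(td)+0.
            S.append(d.tolist());T.append(w.tolist())
            p=p+Rm.apply(d*.1); Rm=Rm*Ro.from_rotvec(w*1.5)
    for i in range(0,len(S),8):
        print('slide',S[i:i+8],'\nturn',T[i:i+8],'\n n',len(S[i:i+8]))
    print("end",p.round(4),Rm.as_euler("xyz",degrees=True).round(2)); return p,Rm
E
python3 - <<'E'
from h import *
p,Rm,s=pose()
plan(p,Rm,[((0.4415,-0.103,0.23),Ro.from_euler("xyz",[180,0,153.7],degrees=True),None)])
E
```

```text
slide [[-0.25, 0.28, 0.01], [-0.24, 0.3, 0.01], [-0.22, 0.31, 0.01], [-0.2, 0.32, 0.01], [-0.19, 0.33, 0.01], [-0.17, 0.34, 0.01], [-0.15, 0.35, 0.0], [-0.13, 0.36, 0.01]] 
turn [[0.0, 0.0, 0.036], [0.0, 0.0, 0.036], [0.0, 0.0, 0.036], [0.0, 0.0, 0.036], [0.0, 0.0, 0.036], [0.0, 0.0, 0.036], [0.0, 0.0, 0.036], [0.0, 0.0, 0.036]] 
 n 8
slide [[-0.11, 0.36, 0.0], [-0.09, 0.37, 0.01], [-0.07, 0.38, 0.0], [-0.05, 0.38, 0.01], [-0.03, 0.38, 0.0], [-0.01, 0.38, 0.01], [0.01, 0.38, 0.0]] 
turn [[0.0, 0.0, 0.036], [0.0, 0.0, 0.036], [0.0, 0.0, 0.036], [0.0, 0.0, 0.036], [0.0, 0.0, 0.036], [0.0, 0.0, 0.036], [0.001, -0.001, 0.035]] 
 n 7
end [ 0.4418 -0.1031  0.2303] [-1.7996e+02  3.0000e-02  1.5371e+02]
```

Emit:
apply_moves(
  slide=[
    [-0.25,0.28,0.01],
    [-0.24,0.3,0.01],
    [-0.22,0.31,0.01],
    [-0.2,0.32,0.01],
    [-0.19,0.33,0.01],
    [-0.17,0.34,0.01],
    [-0.15,0.35,0.0],
    [-0.13,0.36,0.01],
  ],
  turn=[
    [0,0,0.036],
    [0,0,0.036],
    [0,0,0.036],
    [0,0,0.036],
    [0,0,0.036],
    [0,0,0.036],
    [0,0,0.036],
    [0,0,0.036],
  ],
  jaw=[0,0,0,0,0,0,0,0],
)

```text
time_s: 0.95
tcp_pos: [0.344, -0.3501, 0.2336]
eef_rot: [-180.0, 0.0, 175.2]
contact_force: [0.9, -0.8, -0.2]
gripper_width: 0.0874
```

Emit:
apply_moves(
  slide=[
    [-0.11,0.36,0.0],
    [-0.09,0.37,0.01],
    [-0.07,0.38,0.0],
    [-0.05,0.38,0.01],
    [-0.03,0.38,0.0],
    [-0.01,0.38,0.01],
    [0.01,0.38,0.0],
    [0,0,0],
  ],
  turn=[
    [0,0,0.036],
    [0,0,0.036],
    [0,0,0.036],
    [0,0,0.036],
    [0,0,0.036],
    [0,0,0.036],
    [0.001,-0.001,0.035],
    [0,0,0],
  ],
  jaw=[0,0,0,0,0,0,0,0],
)

```text
time_s: 1.75
tcp_pos: [0.4432, -0.1004, 0.2306]
eef_rot: [-179.9, 0.1, 153.8]
contact_force: [-0.2, 0.2, -0.0]
gripper_width: 0.0872
```

```bash
python3 - <<'E'
from h import *
from plant import r
p,Rm,s=pose(); print(p,s["eef_rot"],s["time_s"],s["joints"].round(1))
c=r.capture("wrist"); cv2.imwrite("pics/w1.png",c["pixels"]); np.savez("pics/w1.npz",**c)
E
```

```text
[ 0.44323992 -0.10035781  0.23058221] [-1.79945649e+02  1.15310873e-01  1.53827742e+02] 1.75 [ 1.230e+01 -4.000e-01 -2.680e+01  1.000e-01 -6.350e+01 -1.285e+02]
```

View pics/w1.png

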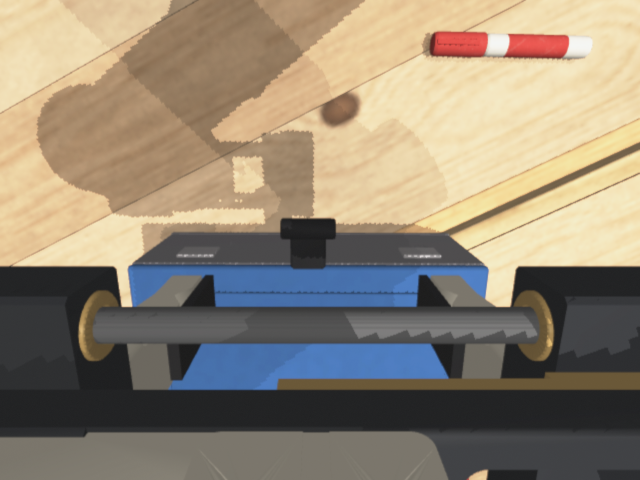

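The wrist view shows the grip bar at u 281–335, v about 218–240. It sits nearly parallel to the jaw axis.

```bash
python3 - <<'E'
from h import *
c=dict(np.load("pics/w1.npz")); W=cloud(c)
for (u,v) in [(284,228),(308,224),(308,230),(308,236),(332,228)]: print(u,v,W[v,u].round(4), ray(c,u,v,.1035).round(4))
print("ends", ray(c,281,229,.1).round(4), ray(c,335,229,.1).round(4))
px=c["pixels"].astype(int); m=(px.sum(-1)<90)
m[:,:275]=0;m[:,342:]=0;m[:215]=0;m[262:]=0
q=W[m];q=q[(q[:,2]>.085)&(q[:,2]<.115)]
a=np.radians(-26.3);ex=np.array([np.cos(a),np.sin(a)]);ey=np.array([-ex[1],ex[0]])
ctr=np.array([.5321,-.1492]); print(len(q)); l=np.c_[(q[:,:2]-ctr)@ex,(q[:,:2]-ctr)@ey,q[:,2]]
b=l[l[:,2]>.1]; print(np.percentile(l,[1,50,99],axis=0).round(4),np.percentile(b,[1,50,99],axis=0).round(4))
# lid front edge corners
for (u,v) in [(132,266),(488,266)]: print(ray(c,u,v,.1005).round(4))
E
```

```text
284 228 [ 0.4316 -0.1189  0.102 ] [ 0.4313 -0.1186  0.1035]
308 224 [ 0.4365 -0.1022  0.1021] [ 0.4362 -0.102   0.1035]
308 230 [ 0.4399 -0.1038  0.1046] [ 0.4401 -0.104   0.1035]
308 236 [ 0.4442 -0.106   0.103 ] [ 0.4441 -0.1059  0.1035]
332 228 [ 0.4466 -0.0882  0.1022] [ 0.4463 -0.0881  0.1035]
ends [ 0.4317 -0.1215  0.1   ] [ 0.4488 -0.0867  0.1   ]
112
[[-0.1089 -0.0173  0.0975]
 [-0.097   0.0026  0.1005]
 [-0.0949  0.0175  0.1035]] [[-0.1084 -0.0174  0.1002]
 [-0.0966 -0.001   0.1014]
 [-0.0954  0.015   0.1036]]
[ 0.4082 -0.2328  0.1005]
[0.5235 0.0022 0.1005]
```

```bash
python3 - <<'E'
from h import *
p,Rm,s=pose(); print(p,s["eef_rot"],s["time_s"])
plan(p,Rm,[((0.4405,-0.1035,0.091),Ro.from_euler("xyz",[180,0,153.8],degrees=True),6)])
E
```

```text
[ 0.44244086 -0.1016509   0.23046114] [-1.79917868e+02  7.99105878e-02  1.53911441e+02] 1.8
slide [[0.0, 0.0, 0.23], [0.0, 0.0, 0.23], [0.0, -0.01, 0.23], [0.0, 0.0, 0.23], [0.01, -0.01, 0.24], [0.0, 0.0, 0.23]] 
turn [[0.0, 0.0, 0.0], [0.0, 0.0, 0.0], [0.0, 0.0, 0.0], [0.0, 0.0, 0.0], [0.0, 0.0, 0.001], [-0.001, 0.001, 0.0]] 
 n 6
end [ 0.4407 -0.1033  0.0915] [ 1.8000e+02 -1.0000e-02  1.5383e+02]
```

Emit:
apply_moves(
  slide=[
    [0.01,0,0.23],
    [0,0,0.23],
    [0,0,0.23],
    [0,0,0.23],
    [0,0,0.23],
    [0,0,0.24],
    [0,0,0],
    [0,0,0],
  ],
  turn=[
    [0,0,0],
    [0,0,0],
    [0,0,0],
    [0,0,0],
    [0,0,0],
    [0,0,0],
    [0,0,0],
    [0,0,0],
  ],
  jaw=[0,0,0,0,0,0,0,0],
  newtons=10,
)

```text
time_s: 2.6
tcp_pos: [0.4408, -0.1039, 0.0918]
eef_rot: [-179.9, 0.0, 153.7]
contact_force: [0.1, -0.5, 0.5]
gripper_width: 0.0876
```

```bash
python3 - <<'E'
from h import *
from plant import r
p,Rm,s=pose(); print(p,s["eef_rot"],s["time_s"],s["contact_force"])
c=r.capture("wrist"); cv2.imwrite("pics/w2.png",c["pixels"])
E
```

```text
[ 0.4408298  -0.10392553  0.09178849] [-1.79857279e+02  4.11221076e-02  1.53706712e+02] 2.6 [ 0.10976525 -0.54819302  0.46838422]
```

View pics/w2.png

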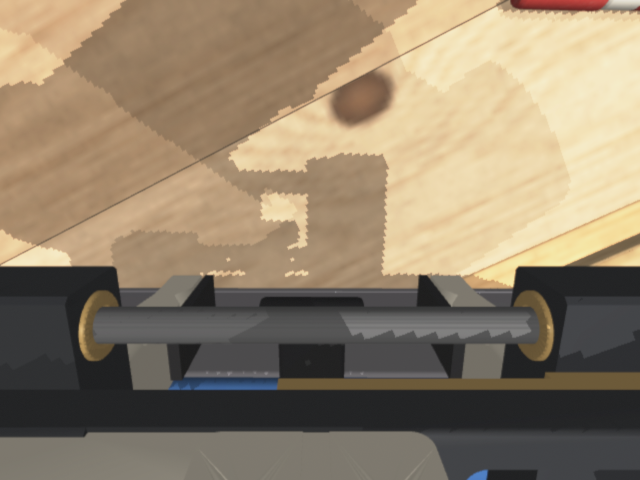

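The bar (u 262–362, v about 300) is centred between the fingers, so I'll close on it.

Emit:
apply_moves(
  slide=[
    [0,0,0],
    [0,0,0],
    [0,0,0],
    [0,0,0],
    [0,0,0],
    [0,0,0],
    [0,0,0],
    [0,0,0],
  ],
  turn=[
    [0,0,0],
    [0,0,0],
    [0,0,0],
    [0,0,0],
    [0,0,0],
    [0,0,0],
    [0,0,0],
    [0,0,0],
  ],
  jaw=[1,1,1,1,1,1,1,1],
  newtons=10,
)

```text
time_s: 3.45
tcp_pos: [0.44, -0.1051, 0.0915]
eef_rot: [-179.7, 0.0, 153.8]
contact_force: [-1.5, -14.6, 1.0]
gripper_width: 0.0398
```

```bash
python3 - <<'E'
import numpy as np
# arc: bar center rel hinge in case frame: start offset (−0.178, 0.0035)
a0=np.arctan2(0.0035,0.178); R=.178
th=np.linspace(0,1.80,32+1)
# bar angle from -x axis, upwards
X=-R*np.cos(th+a0); Z=R*np.sin(th+a0)
cx=cz=0;S=[]
for i in range(1,33):
    dx=round(-((X[i]-X[0])-cx)*10,2)   # tool x = -case x
    dz=round(-((Z[i]-Z[0])-cz)*10,2)
    S.append([dx,0,dz]); cx-=dx/10; cz-=dz/10
for i in range(0,32,8): print(S[i:i+8])
print(cx,cz)
E
```

```text
[[np.float64(-0.0), 0, np.float64(-0.1)], [np.float64(-0.02), 0, np.float64(-0.1)], [np.float64(-0.01), 0, np.float64(-0.1)], [np.float64(-0.02), 0, np.float64(-0.1)], [np.float64(-0.03), 0, np.float64(-0.09)], [np.float64(-0.03), 0, np.float64(-0.1)], [np.float64(-0.04), 0, np.float64(-0.09)], [np.float64(-0.04), 0, np.float64(-0.09)]]
[[np.float64(-0.05), 0, np.float64(-0.09)], [np.float64(-0.05), 0, np.float64(-0.08)], [np.float64(-0.06), 0, np.float64(-0.09)], [np.float64(-0.06), 0, np.float64(-0.07)], [np.float64(-0.07), 0, np.float64(-0.08)], [np.float64(-0.07), 0, np.float64(-0.07)], [np.float64(-0.07), 0, np.float64(-0.07)], [np.float64(-0.08), 0, np.float64(-0.06)]]
[[np.float64(-0.08), 0, np.float64(-0.06)], [np.float64(-0.09), 0, np.float64(-0.05)], [np.float64(-0.08), 0, np.float64(-0.05)], [np.float64(-0.09), 0, np.float64(-0.05)], [np.float64(-0.1), 0, np.float64(-0.03)], [np.float64(-0.09), 0, np.float64(-0.04)], [np.float64(-0.1), 0, np.float64(-0.03)], [np.float64(-0.09), 0, np.float64(-0.02)]]
[[np.float64(-0.1), 0, np.float64(-0.02)], [np.float64(-0.1), 0, np.float64(-0.01)], [np.float64(-0.1), 0, np.float64(-0.0)], [np.float64(-0.1), 0, np.float64(-0.0)], [np.float64(-0.1), 0, np.float64(0.0)], [np.float64(-0.1), 0, np.float64(0.01)], [np.float64(-0.1), 0, np.float64(0.02)], [np.float64(-0.1), 0, np.float64(0.02)]]
0.22200000000000006 0.16900000000000004
```

Emit:
apply_moves(
  slide=[
    [0,-0.01,-0.1],
    [-0.02,0,-0.1],
    [-0.01,0,-0.1],
    [-0.02,0,-0.1],
    [-0.03,0,-0.09],
    [-0.03,0,-0.1],
    [-0.04,0,-0.09],
    [-0.04,0,-0.09],
  ],
  turn=[
    [0,0,0],
    [0,0,0],
    [0,0,0],
    [0,0,0],
    [0,0,0],
    [0,0,0],
    [0,0,0],
    [0,0,0],
  ],
  jaw=[1,1,1,1,1,1,1,1],
)

```text
time_s: 4.25
tcp_pos: [0.4563, -0.1133, 0.1686]
eef_rot: [-179.8, -0.0, 153.7]
contact_force: [-1.2, -7.7, -3.4]
gripper_width: 0.04
```

```bash
python3 - <<'E'
from h import *
from plant import r
p,Rm,s=pose(); print(p,s["eef_rot"],s["time_s"],s["contact_force"],s["moment"],s["gripper_width"])
c=r.capture("scene"); cv2.imwrite("pics/s2.png",c["pixels"][150:350,250:500].repeat(3,0).repeat(3,1))
E
```

```text
[ 0.45634907 -0.11331753  0.16861012] [-1.79782426e+02 -2.76086084e-02  1.53699871e+02] 4.25 [-1.15840236 -7.67817089 -3.43173527] [-2.75615913  0.37896891 -0.04353905] 0.039983304430201275
```

View pics/s2.png

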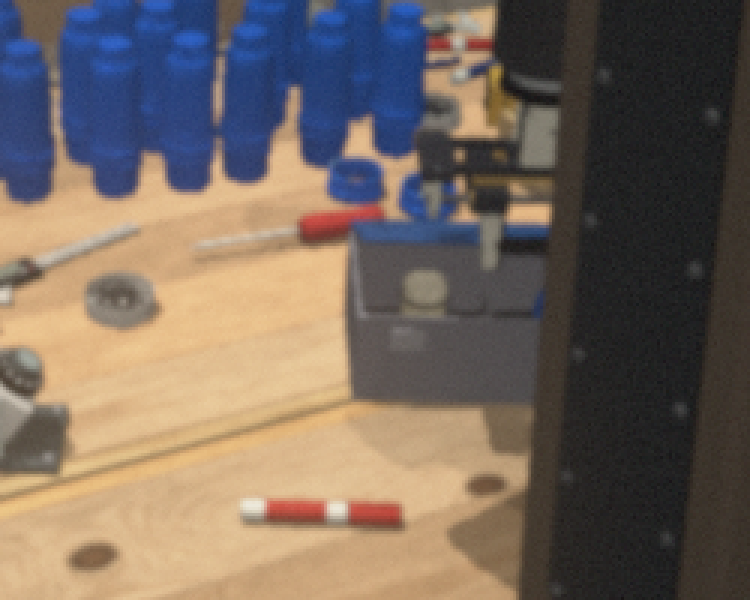

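The lid is rising. The cartridge is visible in the +y compartment, at about (425,290) in the crop. I'll continue along the arc.

Emit:
apply_moves(
  slide=[
    [-0.05,-0.01,-0.09],
    [-0.05,0,-0.08],
    [-0.06,0,-0.09],
    [-0.06,0,-0.07],
    [-0.07,0,-0.08],
    [-0.07,0,-0.07],
    [-0.07,0,-0.07],
    [-0.08,0,-0.06],
  ],
  turn=[
    [0,0,0],
    [0,0,0],
    [0,0,0],
    [0,0,0],
    [0,0,0],
    [0,0,0],
    [0,0,0],
    [0,0,0],
  ],
  jaw=[1,1,1,1,1,1,1,1],
)

```text
time_s: 5.1
tcp_pos: [0.5031, -0.1365, 0.2305]
eef_rot: [-179.9, 0.1, 153.7]
contact_force: [-3.9, -3.8, 0.4]
gripper_width: 0.0397
```

Emit:
apply_moves(
  slide=[
    [-0.08,0,-0.06],
    [-0.09,0,-0.05],
    [-0.08,0,-0.05],
    [-0.09,0,-0.05],
    [-0.1,0,-0.03],
    [-0.09,0,-0.04],
    [-0.1,0,-0.03],
    [-0.09,0,-0.02],
  ],
  turn=[
    [0,0,0],
    [0,0,0],
    [0,0,0],
    [0,0,0],
    [0,0,0],
    [0,0,0],
    [0,0,0],
    [0,0,0],
  ],
  jaw=[1,1,1,1,1,1,1,1],
)

```text
time_s: 5.9
tcp_pos: [0.5679, -0.1686, 0.2634]
eef_rot: [-179.9, 0.1, 153.7]
contact_force: [-2.9, -4.8, -1.8]
gripper_width: 0.0402
```

Emit:
apply_moves(
  slide=[
    [-0.1,0,-0.02],
    [-0.1,0,-0.01],
    [-0.1,0,0],
    [-0.1,0,0],
    [-0.1,0,0],
    [-0.1,0,0.01],
    [-0.1,0,0.02],
    [-0.08,0,0.01],
  ],
  turn=[
    [0,0,0],
    [0,0,0],
    [0,0,0],
    [0,0,0],
    [0,0,0],
    [0,0,0],
    [0,0,0],
    [0,0,0],
  ],
  jaw=[1,1,1,1,1,1,1,1],
)

```text
time_s: 6.7
tcp_pos: [0.6379, -0.2032, 0.2621]
eef_rot: [-179.9, 0.1, 153.7]
contact_force: [-2.5, -4.3, -2.2]
gripper_width: 0.0398
```

Emit:
apply_moves(
  slide=[
    [0,0,0],
    [0,0,0],
  ],
  turn=[
    [0,0,0],
    [0,0,0],
  ],
  jaw=[1,1],
)

```text
time_s: 6.9
tcp_pos: [0.6378, -0.2032, 0.262]
eef_rot: [-179.8, 0.1, 153.7]
contact_force: [-2.6, -4.8, -2.0]
gripper_width: 0.0402
```

```bash
python3 - <<'E'
from h import *
from plant import r
p,Rm,s=pose(); print(p,s["eef_rot"],s["time_s"],s["contact_force"],s["joints"].round(1))
h=np.array([.6004,-.1815]); a=np.radians(-26.2); d=(p[:2]-h)@[np.cos(a),np.sin(a)]
print("theta",np.pi-np.arctan2(p[2]+.005-.0925,d))
E
```

```text
[ 0.63782666 -0.20323999  0.2620018 ] [-1.79848725e+02  9.30794265e-02  1.53693057e+02] 6.9 [-2.57321415 -4.79671938 -1.98697958] [  -0.9   19.3    1.6    0.2  -72.3 -115.4]
theta 1.8133694619728895
```

The lid is at about 1.8 rad, so I'll release and lift straight up.

Emit:
apply_moves(
  slide=[
    [0,0,0],
    [0,0,0],
    [0,0,0],
    [0,0,0],
    [0,0,-0.2],
    [0,0,-0.3],
    [0,0,-0.3],
    [0,0,0],
  ],
  turn=[
    [0,0,0],
    [0,0,0],
    [0,0,0],
    [0,0,0],
    [0,0,0],
    [0,0,0],
    [0,0,0],
    [0,0,0],
  ],
  jaw=[0,0,0,0,0,0,0,0],
)

```text
time_s: 7.7
tcp_pos: [0.639, -0.2024, 0.3473]
eef_rot: [180.0, 0.5, 153.7]
contact_force: [0.2, -0.6, -0.5]
gripper_width: 0.0876
```

```bash
python3 - <<'E'
from h import *
from plant import r
p,Rm,s=pose(); print(p,s["eef_rot"],s["time_s"],s["contact_force"],s["gripper_width"])
for n in ["top","wrist","scene"]:
    c=r.capture(n); np.savez(f"pics/{n}3.npz",**c); cv2.imwrite(f"pics/{n}3.png",c["pixels"])
E
```

```text
[ 0.63898433 -0.20241451  0.34733942] [179.97834501   0.53808278 153.74824718] 7.7 [ 0.22536412 -0.55732044 -0.51370481] 0.08760651829066965
```

View pics/top3.png

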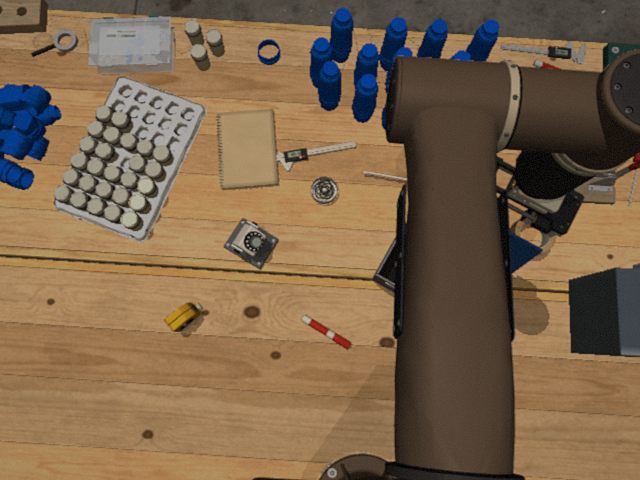

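View pics/scene3.png

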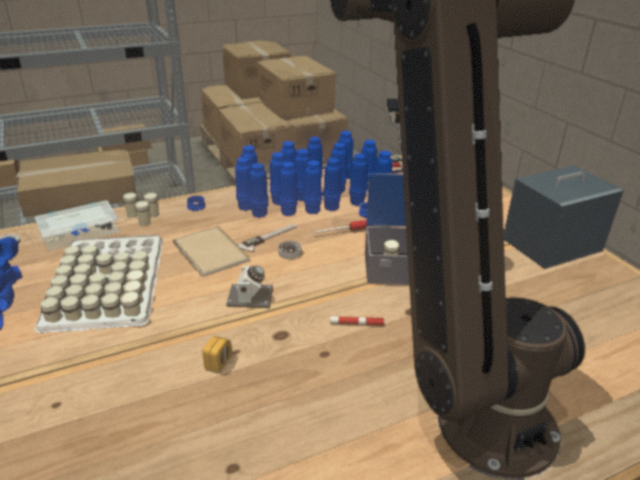

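View pics/wrist3.png

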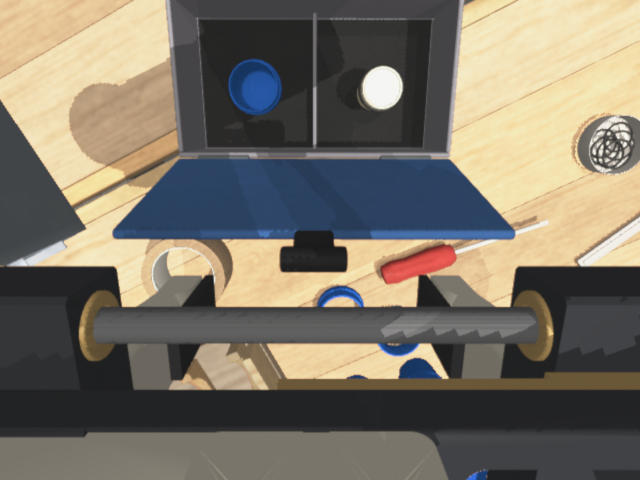

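The lid rests back. In the wrist view the cartridge mouth is at about (383,88) and the cap at (255,87). Next I'll locate the cartridge.

```bash
python3 - <<'E'
from h import *
c=dict(np.load("pics/wrist3.npz")); W=cloud(c)
px=c["pixels"].astype(int)
m=np.zeros((480,640),bool); m[55:125,345:415]=1
m&=(W[...,2]>.06)&(W[...,2]<.1); 
print(m.sum(),np.median(W[m],axis=0))
q=W[m]; print(np.percentile(q,[2,50,98],axis=0).round(4))
(u,v),rad=cv2.minEnclosingCircle(np.argwhere(m)[:,::-1].astype(np.float32)); print(u,v,rad, ray(c,u,v,.077))
pp=np.argwhere((px.min(-1)>190)&(np.mgrid[:480,:640][0]<125)&(np.mgrid[:480,:640][0]>55)&(np.abs(np.mgrid[:480,:640][1]-382)<35))[:,::-1].astype(np.float32)
e=cv2.fitEllipse(cv2.convexHull(pp)); print(e, ray(c,*e[0],.077), W[int(e[0][1]),int(e[0][0])])
print("lid z, bar",W[258,313],W[225,313])
b=np.array([.5321,-.1492]);a=np.radians(-26.2)
ex=np.array([np.cos(a),np.sin(a)]);ey=np.array([-ex[1],ex[0]])
for x,y in[e[0],(255,87)]:
  P=ray(c,x,y,.077 if x>300 else .061)[:2]; print((P-b)@ex,(P-b)@ey)
print("exp",b+.06*ey)
cv2.imwrite("pics/cc.png",cv2.resize(c["pixels"][0:160,300:470],None,fx=4,fy=4))
E
```

```text
1611 [ 0.57013817 -0.0966135   0.0746112 ]
[[ 0.5508 -0.115   0.0607]
 [ 0.5701 -0.0966  0.0746]
 [ 0.59   -0.0772  0.0768]]
380.00665283203125 89.11333465576172 23.513765335083008 [ 0.57060115 -0.09695694  0.077     ]
((382.08489990234375, 87.14366149902344), (38.94921875, 42.17625045776367), 13.851712226867676) [ 0.56983693 -0.09439271  0.077     ] [ 0.5696474  -0.09399322  0.07470786]
lid z, bar [ 0.64044711 -0.20367414  0.26981198] [ 0.63176884 -0.199676    0.2280916 ]
0.009662037091532301 0.06583737999015792
0.007911010797666922 -0.06123132547837986
exp [ 0.55859035 -0.0953645 ]
```

View pics/cc.png

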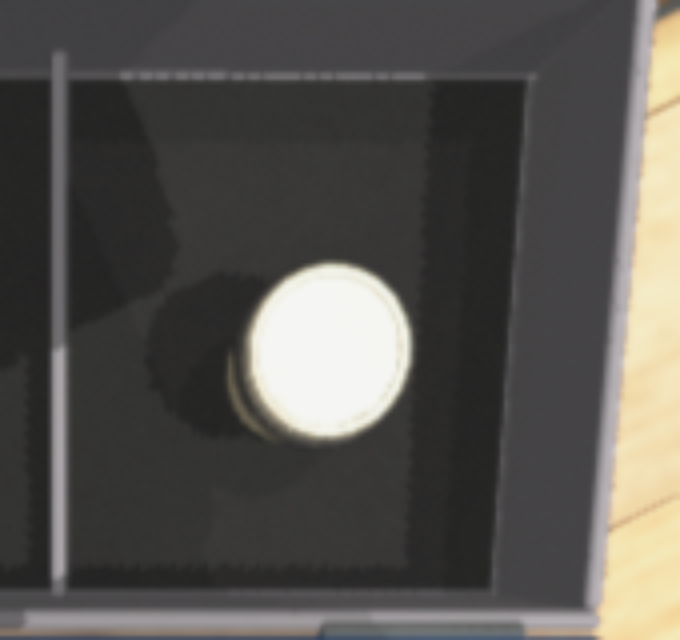

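```bash
python3 - <<'E'
from h import *
p,Rm,s=pose(); print(p,s["eef_rot"])
V=Ro.from_euler("xyz",[180,0,153.8],degrees=True)
plan(p,Rm,[((.5700,-.0945,.34),V,5),((.5700,-.0945,.16),V,6)])
E
```

```text
[ 0.6372228  -0.20161374  0.34164439] [-1.79945718e+02  8.08140763e-02  1.53728614e+02]
slide [[0.22, 0.13, 0.0], [0.21, 0.13, 0.0], [0.22, 0.13, 0.0], [0.21, 0.14, 0.01], [0.22, 0.13, 0.0], [0.0, 0.0, 0.3], [0.0, 0.0, 0.3], [0.0, 0.0, 0.3]] 
turn [[0.0, 0.0, 0.0], [0.0, 0.0, 0.0], [0.0, 0.0, 0.0], [0.0, 0.0, 0.0], [-0.001, 0.001, -0.001], [0.0, 0.0, 0.0], [0.0, 0.0, 0.0], [0.0, 0.0, 0.0]] 
 n 8
slide [[0.0, 0.0, 0.3], [0.0, 0.0, 0.3], [0.0, 0.0, 0.3]] 
turn [[0.0, 0.0, 0.0], [0.0, 0.0, 0.0], [0.0, 0.0, 0.0]] 
 n 3
end [ 0.5696 -0.0945  0.1604] [ 1.7997e+02 -1.0000e-02  1.5381e+02]
```

Emit:
apply_moves(
  slide=[
    [0.22,0.13,0.0],
    [0.21,0.13,0.0],
    [0.22,0.13,0.0],
    [0.21,0.14,0.01],
    [0.22,0.13,0.0],
    [0.0,0.0,0.3],
    [0.0,0.0,0.3],
    [0.0,0.0,0.3],
  ],
  turn=[
    [0,0,0],
    [0,0,0],
    [0,0,0],
    [0,0,0],
    [0,0,0],
    [0,0,0],
    [0,0,0],
    [0,0,0],
  ],
  jaw=[0.32,0.32,0.32,0.32,0.32,0.32,0.32,0.32],
)

```text
time_s: 8.65
tcp_pos: [0.569, -0.0947, 0.2489]
eef_rot: [-179.9, 0.0, 153.8]
contact_force: [0.6, -0.7, -0.6]
gripper_width: 0.0598
```

Emit:
apply_moves(
  slide=[
    [0.0,0.0,0.3],
    [0.0,0.0,0.3],
    [0.0,0.0,0.3],
    [0,0,0],
    [0,0,0],
  ],
  turn=[
    [0,0,0],
    [0,0,0],
    [0,0,0],
    [0,0,0],
    [0,0,0],
  ],
  jaw=[0.32,0.32,0.32,0.32,0.32],
)

```text
time_s: 9.15
tcp_pos: [0.5695, -0.0955, 0.1604]
eef_rot: [-179.8, 0.0, 153.7]
contact_force: [0.1, -0.2, 0.3]
gripper_width: 0.0596
```

```bash
python3 - <<'E'
from h import *
from plant import r
p,Rm,s=pose(); print(p,s["eef_rot"],s["time_s"],s["contact_force"],s["gripper_width"])
for n in ["wrist","scene"]:
    c=r.capture(n); np.savez(f"pics/{n}4.npz",**c); cv2.imwrite(f"pics/{n}4.png",c["pixels"])
cv2.imwrite("pics/s4.png",cv2.resize(c["pixels"][140:320,300:500],None,fx=3.5,fy=3.3))
E
```

```text
[ 0.56951308 -0.09546186  0.16038975] [-1.79830881e+02  6.25446907e-03  1.53734964e+02] 9.15 [ 0.10502674 -0.21545576  0.27178017] 0.05958581988886798
```

View pics/wrist4.png

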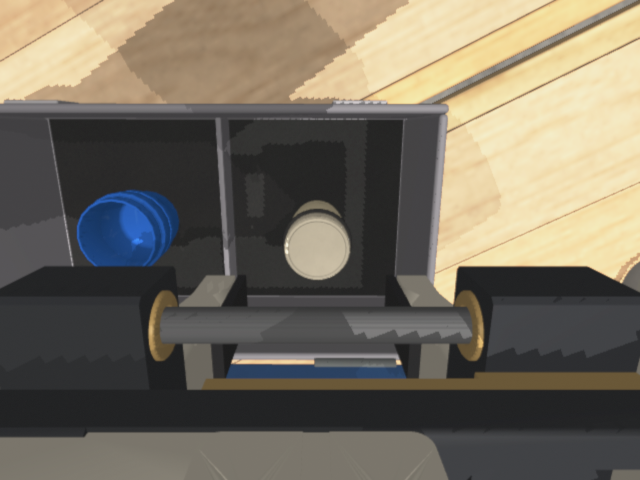

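View pics/s4.png

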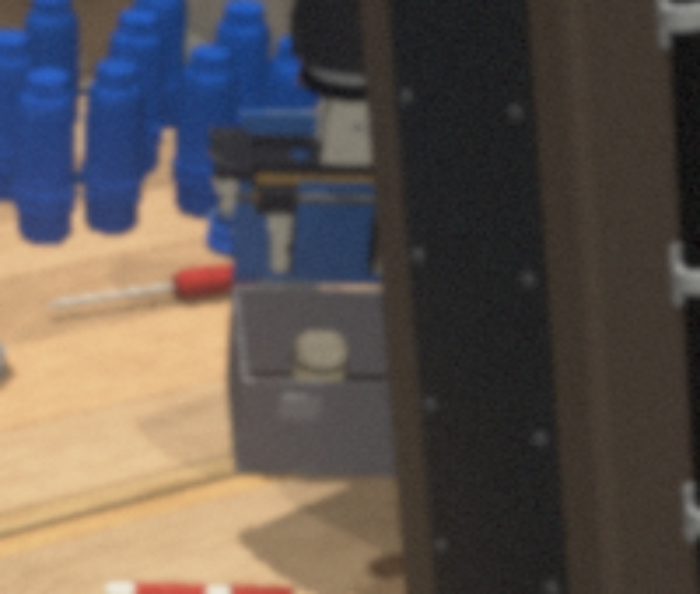

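The mouth is at about (317,247) in the wrist view, between the jaws (240–390). I'll check its position.

```bash
python3 - <<'E'
from h import *
c=dict(np.load("pics/wrist4.npz")); W=cloud(c)
print(ray(c,317,247,.077),W[247,317])
m=np.zeros((480,640),bool);m[205:285,280:355]=1;m&=(W[...,2]>.072)&(W[...,2]<.082)
q=W[m];print(m.sum(),cv2.minEnclosingCircle(q[:,:2].astype(np.float32)),q[:,2].mean(), (np.percentile(q,1,0)+np.percentile(q,99,0))/2)
E
```

```text
[ 0.56844177 -0.09325912  0.077     ] [ 0.56922743 -0.09364561  0.07407968]
3296 ((0.5702195167541504, -0.09450589865446091), 0.020527491346001625) 0.0747506317142839 [ 0.56957323 -0.0940997   0.07481781]
```

Emit:
apply_moves(
  slide=[
    [0,0.01,0.2],
    [0,0,0.2],
    [0,0,0.2],
    [0,0,0.2],
    [0,0,0.2],
    [0,0,0.14],
    [0,0,0],
    [0,0,0],
  ],
  turn=[
    [0,0,0],
    [0,0,0],
    [0,0,0],
    [0,0,0],
    [0,0,0],
    [0,0,0],
    [0,0,0],
    [0,0,0],
  ],
  jaw=[0.32,0.32,0.32,0.32,0.32,0.32,0.32,0.32],
  newtons=20,
)

```text
time_s: 10.05
tcp_pos: [0.5714, -0.0946, 0.048]
eef_rot: [-180.0, 0.2, 153.7]
contact_force: [0.2, 0.0, 0.7]
gripper_width: 0.06
```

Emit:
apply_moves(
  slide=[
    [0,0,0],
    [0,0,0],
    [0,0,0],
    [0,0,0],
    [0,0,0],
    [0,0,0],
  ],
  turn=[
    [0,0,0],
    [0,0,0],
    [0,0,0],
    [0,0,0],
    [0,0,0],
    [0,0,0],
  ],
  jaw=[1,1,1,1,1,1],
  newtons=20,
)

```text
time_s: 10.65
tcp_pos: [0.5708, -0.0946, 0.0474]
eef_rot: [-179.9, 0.1, 153.7]
contact_force: [-1.7, 0.7, 6.8]
gripper_width: 0.0405
```

Emit:
apply_moves(
  slide=[
    [0,0,-0.1],
    [0,0,-0.25],
    [0,0,-0.3],
    [0,0,-0.3],
    [0,0,-0.3],
    [0,0,-0.3],
    [0,0,-0.3],
    [0,0,0],
  ],
  turn=[
    [0,0,0],
    [0,0,0],
    [0,0,0],
    [0,0,0],
    [0,0,0],
    [0,0,0],
    [0,0,0],
    [0,0,0],
  ],
  jaw=[1,1,1,1,1,1,1,1],
)

```text
time_s: 11.45
tcp_pos: [0.5722, -0.0944, 0.2369]
eef_rot: [179.9, 0.5, 153.7]
contact_force: [0.2, 0.7, -0.5]
gripper_width: 0.0406
```

Emit:
apply_moves(
  slide=[
    [0,0,0],
    [0,0,0],
  ],
  turn=[
    [0,0,0],
    [0,0,0],
  ],
  jaw=[1,1],
)

```text
time_s: 11.65
tcp_pos: [0.5695, -0.0942, 0.2309]
eef_rot: [-179.9, 0.0, 153.7]
contact_force: [-0.1, 0.5, -0.3]
gripper_width: 0.0403
```

```bash
python3 - <<'E'
from h import *
from plant import r
p,Rm,s=pose(); print(p,s["eef_rot"],s["time_s"],s["contact_force"],s["gripper_width"],s["joints"].round(1))
for n in ["scene","top","wrist"]:
    c=r.capture(n); np.savez(f"pics/{n}5.npz",**c); cv2.imwrite(f"pics/{n}5.png",c["pixels"])
# glass refine from early depth: lens
yaw=62.8; n=np.array([-np.sin(np.radians(35))*np.cos(np.radians(yaw)),-np.sin(np.radians(35))*np.sin(np.radians(yaw)),np.cos(np.radians(35))])
g=np.array([.584,.2872,.088])
F=Ro.from_euler("z",yaw+180,degrees=True)*Ro.from_euler("x",180,degrees=True)*Ro.from_euler("y",-35,degrees=True)
print("toolz",F.apply([0,0,1]),-n)
f=.0424
tgt=g+n*(.1+f); pre=g+n*(.2+f)
print("tgt",tgt,"pre",pre)
p=p; plan(p,Rm,[(pre+[0,0,.03],F,14),(tgt,F,5)])
E
```

```text
[ 0.56949831 -0.09423263  0.23089418] [-1.79890358e+02  9.41441653e-03  1.53705800e+02] 11.65 [-0.12417481  0.50130848 -0.30041582] 0.04028863170097103 [ 1.010e+01  1.180e+01 -1.280e+01  1.000e-01 -6.540e+01 -1.264e+02]
toolz [ 0.2621806   0.51014827 -0.81915204] [ 0.2621806   0.51014827 -0.81915204]
tgt [0.54666548 0.21455489 0.20464725] pre [0.52044742 0.16354006 0.28656246]
slide [[0.11, 0.15, -0.06], [0.09, 0.16, -0.06], [0.07, 0.17, -0.06], [0.05, 0.18, -0.05], [0.03, 0.19, -0.05], [0.01, 0.19, -0.04], [-0.01, 0.2, -0.04], [-0.03, 0.19, -0.03]] 
turn [[-0.023, -0.023, -0.072], [-0.023, -0.023, -0.071], [-0.023, -0.023, -0.072], [-0.023, -0.023, -0.071], [-0.023, -0.023, -0.072], [-0.022, -0.023, -0.071], [-0.023, -0.023, -0.072], [-0.022, -0.023, -0.071]] 
 n 8
slide [[-0.06, 0.19, -0.02], [-0.08, 0.18, -0.01], [-0.09, 0.18, 0.0], [-0.11, 0.16, 0.01], [-0.13, 0.15, 0.02], [-0.15, 0.14, 0.02], [0.04, 0.0, 0.25], [0.03, 0.0, 0.25]] 
turn [[-0.023, -0.023, -0.072], [-0.023, -0.023, -0.071], [-0.022, -0.023, -0.072], [-0.023, -0.023, -0.071], [-0.022, -0.022, -0.072], [-0.023, -0.023, -0.071], [0.0, 0.0, 0.0], [0.0, 0.0, 0.0]] 
 n 8
slide [[0.04, 0.0, 0.25], [0.03, 0.0, 0.25], [0.04, 0.0, 0.25]] 
turn [[0.0, 0.0, 0.0], [0.0, 0.0, 0.0], [0.0, 0.0, 0.0]] 
 n 3
end [0.5462 0.2147 0.2041] [ 179.97   35.04 -117.22]
```

View pics/scene5.png

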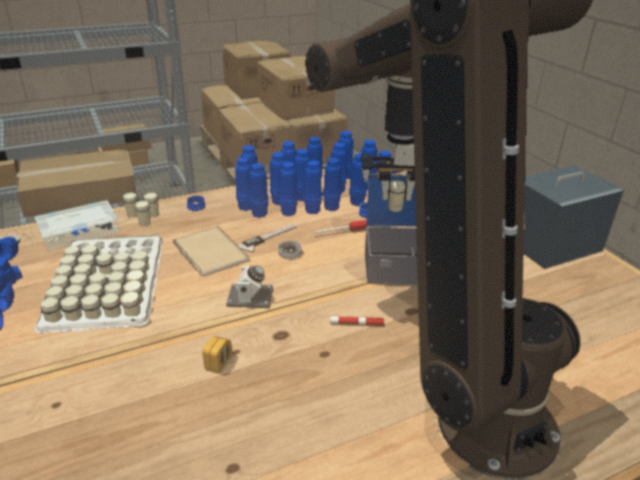

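View pics/wrist5.png

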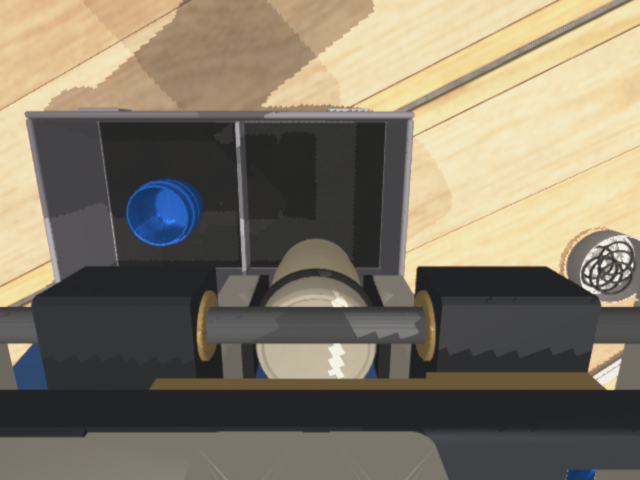

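The cartridge is held (below the jaws in the wrist view, mouth near (317,340)) and clear of the case. The cap still stands at (163,212). Now I'll move to the pre-pose above the camera.

Emit:
apply_moves(
  slide=[
    [0.11,0.15,-0.06],
    [0.09,0.16,-0.06],
    [0.07,0.17,-0.06],
    [0.05,0.18,-0.05],
    [0.03,0.19,-0.05],
    [0.01,0.19,-0.04],
    [-0.01,0.2,-0.04],
    [-0.03,0.19,-0.03],
  ],
  turn=[
    [-0.023,-0.023,-0.072],
    [-0.023,-0.023,-0.071],
    [-0.023,-0.023,-0.072],
    [-0.023,-0.023,-0.071],
    [-0.023,-0.023,-0.072],
    [-0.022,-0.023,-0.071],
    [-0.023,-0.023,-0.072],
    [-0.022,-0.023,-0.071],
  ],
  jaw=[1,1,1,1,1,1,1,1],
)

```text
time_s: 12.6
tcp_pos: [0.5418, 0.0526, 0.2806]
eef_rot: [172.5, 20.3, -157.6]
contact_force: [0.6, 0.4, 0.2]
gripper_width: 0.0406
```

Emit:
apply_moves(
  slide=[
    [-0.06,0.19,-0.02],
    [-0.08,0.18,-0.01],
    [-0.09,0.18,0.0],
    [-0.11,0.16,0.01],
    [-0.13,0.15,0.02],
    [-0.15,0.14,0.02],
    [0,0,0],
    [0,0,0],
  ],
  turn=[
    [-0.023,-0.023,-0.072],
    [-0.023,-0.023,-0.071],
    [-0.022,-0.023,-0.072],
    [-0.023,-0.023,-0.071],
    [-0.022,-0.022,-0.072],
    [-0.023,-0.023,-0.071],
    [0,0,0],
    [0,0,0],
  ],
  jaw=[1,1,1,1,1,1,1,1],
)

```text
time_s: 13.4
tcp_pos: [0.5208, 0.1632, 0.3167]
eef_rot: [180.0, 35.0, -117.4]
contact_force: [0.8, -0.1, -0.5]
gripper_width: 0.0404
```

Emit:
apply_moves(
  slide=[
    [0,0,0],
    [0,0,0],
  ],
  turn=[
    [0,0,0],
    [0,0,0],
  ],
  jaw=[1,1],
)

```text
time_s: 13.6
tcp_pos: [0.5206, 0.1635, 0.3169]
eef_rot: [-180.0, 35.0, -117.3]
contact_force: [0.7, 0.1, -1.1]
gripper_width: 0.0403
```

```bash
python3 - <<'E'
from h import *
from plant import r
p,Rm,s=pose(); print(p,s["eef_rot"],s["time_s"],s["contact_force"],s["gripper_width"],s["joints"].round(1))
for n in ["scene","top","wrist"]:
    c=r.capture(n); np.savez(f"pics/{n}6.npz",**c); cv2.imwrite(f"pics/{n}6.png",c["pixels"])
E
```

```text
[0.52057607 0.16350321 0.31686782] [-179.98963101   34.99891916 -117.27422858] 13.6 [ 0.68848911  0.12277779 -1.05643008] 0.04027595982190078 [ 20.4  -4.3 -16.  -28.3 -54.4 -35.8]
```

View pics/scene6.png

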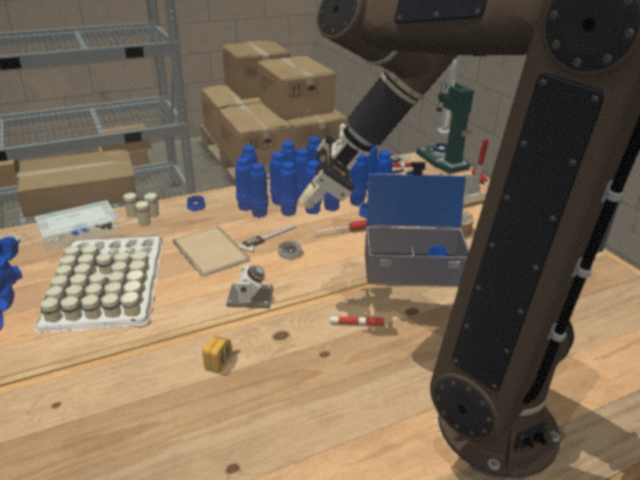

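View pics/wrist6.png

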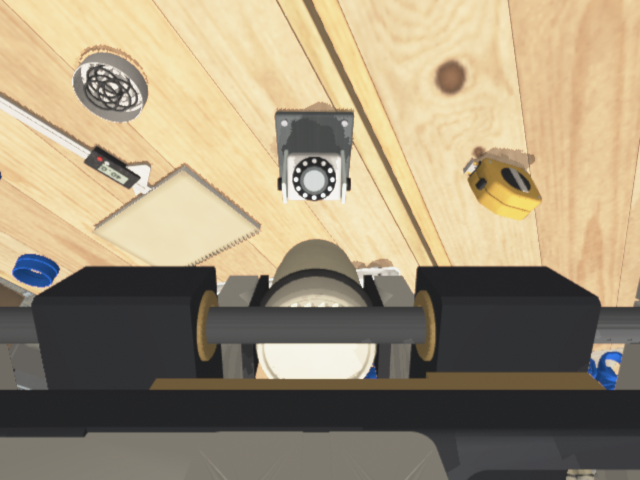

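View pics/top6.png

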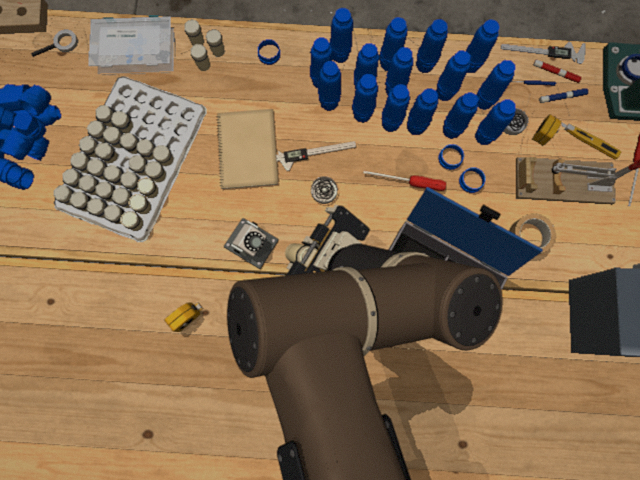

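The wrist view shows the lens at about (314,180), ring-lit, with the plate's front edge from (275,111) to (354,111). Everything else is unmoved. I'll refine the lens position.

```bash
python3 - <<'E'
from h import *
c=dict(np.load("pics/wrist6.npz")); W=cloud(c)
cv2.imwrite("pics/wc.png",cv2.resize(c["pixels"][100:215,265:365],None,fx=5,fy=5,interpolation=cv2.INTER_CUBIC))
g=ray(c,314,180.5,.088); print("glass",g,np.nanmedian(W[175:186,309:320].reshape(-1,3),axis=0))
a,b=ray(c,275,110.5,.01),ray(c,354,110.5,.01); print(a,b,np.linalg.norm(a-b),np.degrees(np.arctan2(*(b-a)[1::-1])))
# ring plane
v,u=np.mgrid[:480,:640]; rr=np.hypot(u-314,v-180); m=(rr>15)&(rr<22)
q=W[m]; q=q[q[:,2]>.05]; q0=q.mean(0); n=np.linalg.svd(q-q0)[2][2]; n*=np.sign(n[2]); print("ring n",n,"tilt",np.degrees(np.arccos(n[2])),"head",np.degrees(np.arctan2(n[1],n[0])),q0)
t=dict(np.load("pics/top6.npz")); T=dict(np.load("pics/top0.npz"))
# cartridge foot: depth in wrist image
for (x,y) in [(316,245),(316,255),(316,330),(316,360)]: print((x,y),W[y,x])
p,Rm,s=pose(); print("pred foot",p+Rm.apply([0,0,.0424]))
E
```

```text
glass [0.58486975 0.28593229 0.088     ] [0.58497932 0.28576874 0.08713494]
[0.60828108 0.23709646 0.01      ] [0.53073253 0.27701673 0.01      ] 0.08722044586207013 152.76159913482576
ring n [-0.26582074 -0.4601447   0.8471164 ] tilt 32.10059558124239 head -120.01457336045898 [0.58848966 0.29290599 0.07825652]
(316, 245) [0.52114536 0.16629622 0.28185041]
(316, 255) [0.51568058 0.15564836 0.29665471]
(316, 330) [0.49140733 0.1083595  0.35658894]
(316, 360) [0.51478088 0.15384858 0.34201934]
pred foot [0.53180795 0.18542304 0.28250105]
```

View pics/wc.png

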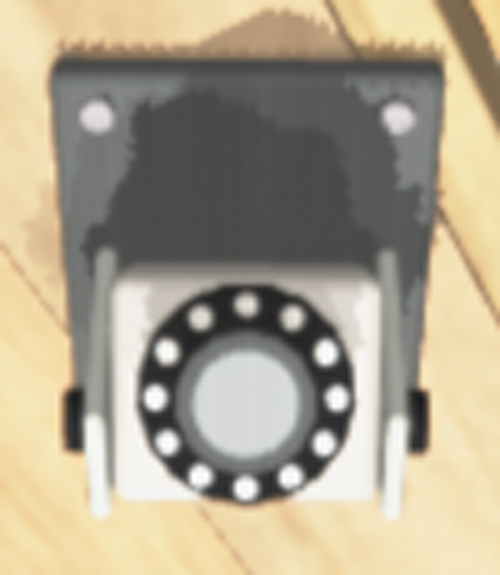

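```bash
python3 - <<'E'
from h import *
p,Rm,s=pose(); print(p,s["eef_rot"])
F=Ro.from_euler("xyz",[180,35,-117.2],degrees=True)
plan(p,Rm,[(np.array([.5846,.2865,.088])-F.apply([0,0,.1424]),F,7)])
E
```

```text
[0.52064785 0.16378631 0.31721508] [-179.95456849   35.04239674 -117.20528426]
slide [[0.03, 0.0, 0.18], [0.03, 0.0, 0.18], [0.02, 0.0, 0.18], [0.03, 0.0, 0.18], [0.02, 0.0, 0.18], [0.03, 0.0, 0.17], [0.02, -0.01, 0.18]] 
turn [[0.0, 0.0, 0.0], [0.0, 0.0, 0.0], [0.0, 0.0, 0.0], [0.0, 0.0, 0.0], [0.0, 0.0, 0.0], [0.0, 0.0, 0.0], [-0.001, 0.0, 0.0]] 
 n 7
end [0.5477 0.214  0.2045] [ 179.96   35.04 -117.21]
```

Emit:
apply_moves(
  slide=[
    [0.03,0,0.18],
    [0.03,0,0.18],
    [0.02,0,0.18],
    [0.03,0,0.18],
    [0.02,0,0.18],
    [0.03,0,0.17],
    [0.02,0,0.18],
    [0,0,0],
  ],
  turn=[
    [0,0,0],
    [0,0,0],
    [0,0,0],
    [0,0,0],
    [0,0,0],
    [0,0,0],
    [0,0,0],
    [0,0,0],
  ],
  jaw=[1,1,1,1,1,1,1,1],
)

```text
time_s: 14.55
tcp_pos: [0.5461, 0.2149, 0.2022]
eef_rot: [179.9, 34.9, -117.3]
contact_force: [-0.5, -0.0, -0.1]
gripper_width: 0.04
```

Emit:
apply_moves(
  slide=[
    [0,0,0],
    [0,0,0],
    [0,0,0],
    [0,0,0],
  ],
  turn=[
    [0,0,0],
    [0,0,0],
    [0,0,0],
    [0,0,0],
  ],
  jaw=[1,1,1,1],
)

```text
time_s: 14.95
tcp_pos: [0.5471, 0.2145, 0.2057]
eef_rot: [-179.9, 35.1, -117.1]
contact_force: [-0.4, 0.2, -0.3]
gripper_width: 0.0401
```

```bash
python3 - <<'E'
from h import *
from plant import r
p,Rm,s=pose(); print(p,s["eef_rot"],s["time_s"],s["contact_force"],s["gripper_width"],s["qd"].round(2))
for n in ["scene","top","wrist"]:
    c=r.capture(n); np.savez(f"pics/{n}7.npz",**c); cv2.imwrite(f"pics/{n}7.png",c["pixels"])
c=np.load("pics/scene7.npz"); cv2.imwrite("pics/s7.png",cv2.resize(c["pixels"][160:320,200:400],None,fx=4,fy=3.75,interpolation=cv2.INTER_CUBIC))
c=np.load("pics/top7.npz"); cv2.imwrite("pics/t7.png",cv2.resize(c["pixels"][180:340,150:350],None,fx=4,fy=3.75,interpolation=cv2.INTER_CUBIC))
E
```

```text
[0.54708208 0.21453319 0.20566681] [-179.86842372   35.12716339 -117.13389259] 14.95 [-0.36355083  0.18171109 -0.31191722] 0.04014541508900045 [ 0.05  0.17 -0.08 -0.01  0.03  0.08]
```

View pics/s7.png

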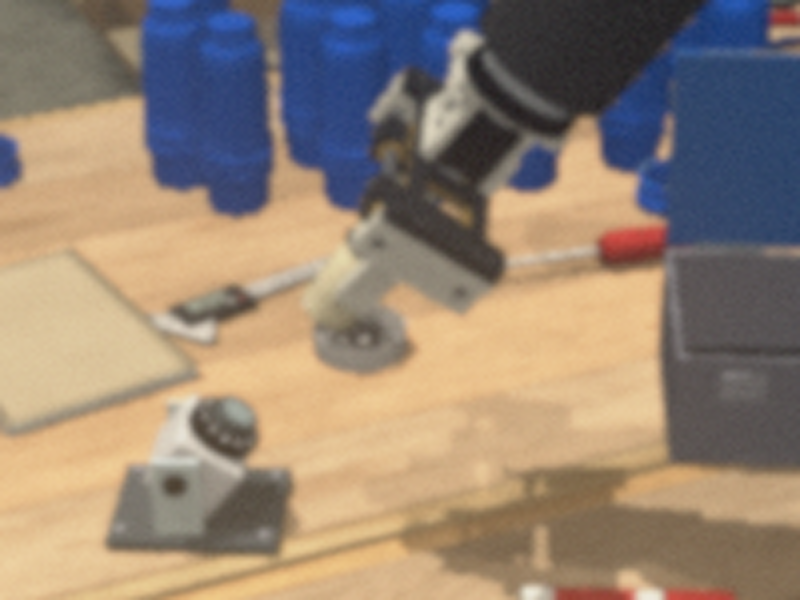

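View pics/t7.png

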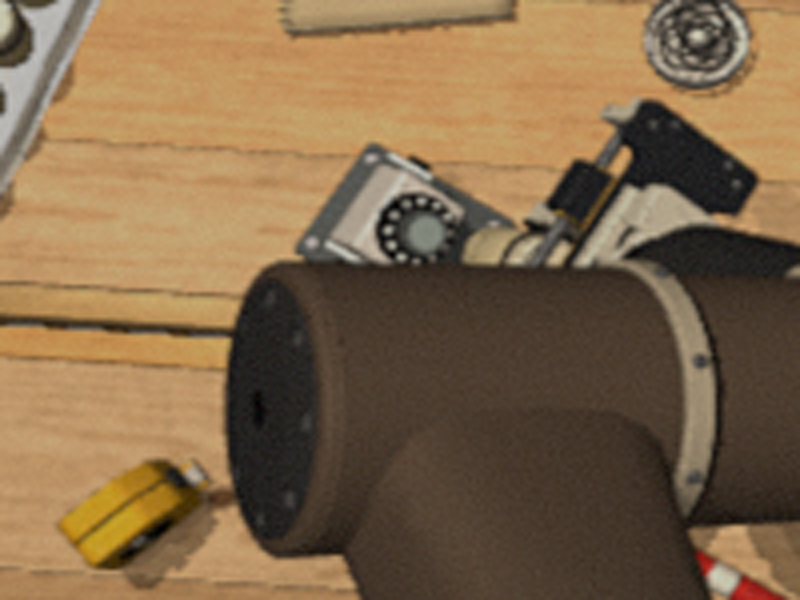

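View pics/wrist7.png

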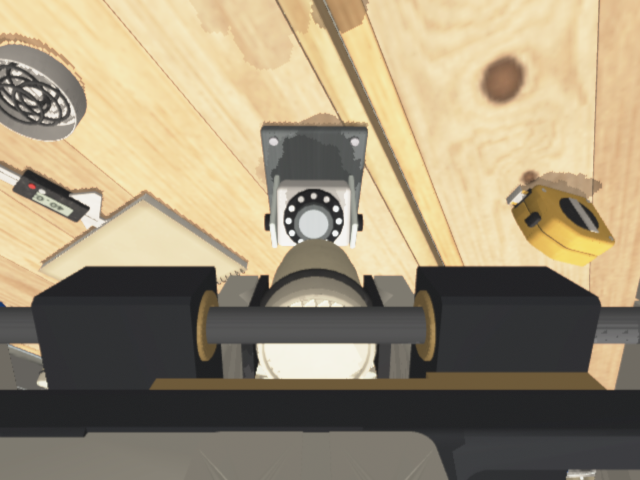

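Emit:
apply_moves(
  slide=[
    [0,0,0],
    [0,0,0],
    [0,0,0],
    [0,0,0],
    [0,0,0],
  ],
  turn=[
    [0,0,0],
    [0,0,0],
    [0,0,0],
    [0,0,0],
    [0,0,0],
  ],
  jaw=[1,1,1,1,1],
)

```text
time_s: 15.6
tcp_pos: [0.5469, 0.2147, 0.2047]
eef_rot: [-179.9, 35.1, -117.2]
contact_force: [0.1, 0.1, -0.9]
gripper_width: 0.0403
```

```bash
python3 - <<'E'
from h import *
from plant import r
p,Rm,s=pose(); print(p,s["eef_rot"],s["qd"].round(3))
foot=p+Rm.apply([0,0,.0424]); mouth=p+Rm.apply([0,0,.0424-.072])
n=np.array([-.2622,-.5101,.8192]); g=np.array([.5846,.2865,.088])
d=foot-g; print("axial",d@n,"off",np.linalg.norm(d-n*(d@n)),"ang",np.degrees(np.arccos(-Rm.apply([0,0,1])@n)))
c=r.capture("scene"); im=c["pixels"].copy()
pts=np.array([foot,mouth,g,g+.1*n]); uv=cv2.projectPoints(pts,np.array(c["rvec"],float),np.array(c["tvec"],float),np.array([[c["fx"],0,c["cx"]],[0,c["fy"],c["cy"]],[0,0,1]]),None)[0].reshape(-1,2); print(uv.round(1))
o=cv2.resize(im[180:300,220:370],None,fx=5,fy=5,interpolation=cv2.INTER_CUBIC)
for q,col in zip(uv,[(0,0,255),(0,255,0),(255,0,255),(255,255,0)]): cv2.circle(o,tuple(int(x) for x in ((q-[220,180]+.5)*5)),4,col,2)
cv2.imwrite("pics/s8.png",o)
W=cloud(c)
print("lid",W[195,415],"cap blue visible",W[251,438])
E
```

```text
[0.5468902  0.21467718 0.20470863] [-179.93513757   35.06535841 -117.15982091] [-0.024  0.001  0.001 -0.14  -0.115  0.024]
axial 0.09973124062068299 off 0.0008621936686289188 ang nan
[[280.9 242.3]
 [297.8 222. ]
 [259.1 268.9]
 [281.2 242.2]]
lid [ 0.61854299 -0.19073252  0.18176192] cap blue visible [ 0.52886131 -0.22671     0.03939271]<stdin>:6: RuntimeWarning: invalid value encountered in arccos
```

View pics/s8.png

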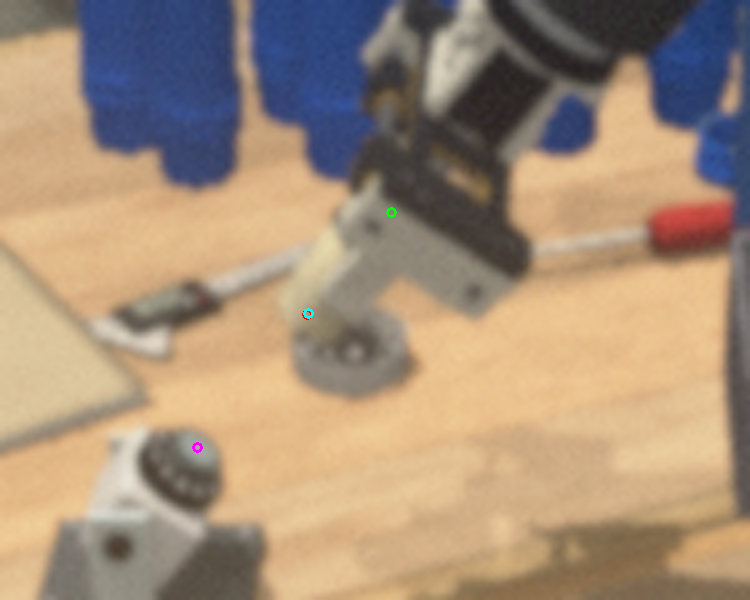

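The predicted foot and the view point coincide at (281,242), on the visible foot end of the cartridge, and the arm is still. I'll hand it in.

```bash
python3 -c "
from plant import r
print(r.close_job())"
```

```text
the job is handed in; nothing more can be done
None
```

The cartridge is held still in front of the inspection camera with the lid open, and I handed the job in at about 15.7 s. No verdict was reported.

- **Lid:** I swung it open by the roll grip to about 1.8 rad and let go. It fell back onto its stop and was still leaning back there in the last pictures. I never read the joint value itself, only the geometry.
- **Cartridge:** It was in the +y compartment. I gripped it by the body with a 20 N setting (40 mm opening), lifted it clear and tilted it to the lens axis.
- **Final checks:**
  - The foot works out to about 99.7 mm from the glass and 0.9 mm off the lens axis. Both come from the arm pose and the measured lens position, which is good to about 2 mm.
  - The scene view agreed with that position.
  - My axis-angle check returned NaN from rounding. The tool's measured orientation is within about 0.1 degrees of the intended 35 degree tilt.
- **One disagreement:** a rough fit to the ring light's depth gave a 32 degree tilt, with a heading 3 degrees off. I used the stated 35 degrees and the heading measured from the base plate. Either way it is within the 0.21 rad tolerance.
- **Everything else:** The cap looked upright in the wrist view after the lift. The tin, marker and tape measure looked unmoved in the pictures, though I did not re-measure them. The force readings showed no sign of contact with the camera.

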